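Gauge the weighed specimen rod in the hole plate

ROBOT

A 6-joint arm with a two-finger parallel gripper is mounted at the origin on the work surface. World frame = base frame: x ahead of the robot, y to its left, z up, the work surface at z = 0. Lengths are in m, angles in rad, forces in N, time in s.
With the tool pointing down it reaches from about 0.25 to 0.775 m from the base axis. Payload 4 kg.
Tool frame: the origin (TCP) lies midway between the tips of the shut fingers; the grasp point (between the pads) lies 19 mm behind it; z points along the fingers, y is the direction in which the jaws open and shut (so a half turn about z gives the same grasp; the last joint's range is limited). The gripper opens to 94 mm and grips with 3 to 60 N. Pads are 16 mm wide; open, the fingers measure 119 mm over their backs; the gripper's body (75 mm by 177 mm) begins 78 mm behind the grasp point.
Start: joints at [-1.238, 0.087, 1.371, -0, 1.684, -0.103], TCP at [0.232, -0.499, 0.206] pointing down, gripper open.
Joint ranges: [-3.1, 3.1], [-0.76, 2.03], [0.27, 2.55], [-1.08, 4.22], [0.17, 2.65], [-2.57, 2.57]. Speed limits (rad/s): [2.79, 2.79, 3.14, 3.14, 3.14, 3.14].

INTERFACE

Orientations are given as [roll, pitch, yaw] about the fixed x, y, z axes, in that order (R = Rz(yaw) Ry(pitch) Rx(roll)).
In Python, from bench import robot, cams gives the robot as it stands.
- The arm moves only by the tool step_arm, never from a script. Its argument "plan" is a list that holds one entry, the list of rows, each a list of 5 numbers: the shift along the world's x, y, z in mm, then the turn about the world's z in rad, then the opening in per cent of the stroke, from 0 (shut) to 100 (fully open). In form: [[[tx, ty, tz, turn, fingers], ...]]. A call has 1 to 8 rows; each row is the pose to reach, as a shift and turn from the pose commanded when the call began; what a row does not reach only later rows make up. A row lasts 1/12 s, in which the tool goes at most 41.7 mm and 7.16 degrees, less where a joint would pass 70% of its speed; a pose out of reach is approached as far as the arm can. A call with a gripper value outside its range is refused whole. The fingers move at their own pace and stop on an object; the grip force is fixed at half the most. Time passes only in rows, so rows that repeat a pose let the fingers close. It gives the time, the measured TCP pose, the force and the opening at its end, in the units of the state.
- robot.get_obs(): the state, without advancing time (a new reading comes with each control period).
- cams.snapshot(name): name is "side" or "top"; returns a dict with "frame" (420x560x3 uint8, red, green, blue), "camera_matrix" (3x3 intrinsics, pixels), "k1" (the pictures are not rectified: a ray, as slopes to the right and down, at radius r is drawn at 1 + k1 r^2 times it, then the intrinsics apply), "origin" and "attitude" of the camera in the world. Camera axes: x right, y down, z forward; pixel columns grow to the right and rows downward; lengths in m; the calibration is good to about 2 mm. A picture is of the moment at which its call begins. There is no depth.
- robot.close_job(): hands the job in, once; it reports no verdict.
The state is a dict: "time": time; "joint_positions": joint angles; "qvel": joint speeds; "joint_torque": joint torques, N m; "tool_pos": TCP position; "ee_rot": TCP orientation; "wrist_force": force on the tool from outside, world axes, zero at the start; "wrist_torque": the same for the moment, N m; "width": finger opening in m.
Only numpy, scipy, OpenCV 4.12 (cv2) and the standard library are available. Lean on these libraries where they do the work, as an engineer would, in place of code of your own. Each camera call takes 0.05 s, during which the arm holds its last target. There are 200 camera calls.

TASK

Gauge the metal rod that stands on the scale: hold its foot end upright on the gauge hole that is just one size too small for it and press gently for a moment to feel that it is refused, then step along to the next hole, the smallest one that it passes, feel for it and push the rod gently through, without forcing, until it stands on the gauge's base. Never lean hard on the gauge or drop the rod, leave it standing there released, and leave the other rods in their stand and the other things on the table alone.

Things in the scene. Friction and masses are not known exactly. Their poses are not given: they have to be found in the camera images.
- gauge: Fixed steel hole gauge: base slab 70 x 230 x 8 mm; on it a plate 60 x 214 x 12 mm, top 42 mm above the table, four through holes in a row along y, smallest at -y. Origin under the base's centre. The plate is clamped in slots, 3 to 13 mm further to +y than the hole points say; it holds firm. Over 30 N is forcing. A foot on the base is 34 mm below the plate's top. Each rod has 1 mm play in its hole.
- hole0 (a point): Rough place of the centre of the mouth of hole 0 of the gauge (the smallest, at the -y end, 68 mm from the gauge's middle), at the plate's top face; the real hole lies 3 to 13 mm from here towards the gauge's +y (equal for all four holes), and true across. Round through hole 10 mm in diameter, 1 mm chamfer; 4 mm too small for the rod that passes the next hole. z is up.
- hole1 (a point): Rough place of the centre of the mouth of hole 1 of the gauge (34 mm to -y of the middle), at the plate's top face; the real hole lies 3 to 13 mm from here towards the gauge's +y (equal for all four holes), and true across. Round through hole 15 mm in diameter, 1 mm chamfer; 4 mm too small for the rod that passes the next hole. z is up.
- hole2 (a point): Rough place of the centre of the mouth of hole 2 of the gauge (5 mm to +y of the middle), at the plate's top face; the real hole lies 3 to 13 mm from here towards the gauge's +y (equal for all four holes), and true across. Round through hole 20 mm in diameter, 1 mm chamfer; 4 mm too small for the rod that passes the next hole. z is up.
- hole3 (a point): Rough place of the centre of the mouth of hole 3 of the gauge (the largest, at the +y end, 50 mm from the middle), at the plate's top face; the real hole lies 3 to 13 mm from here towards the gauge's +y (equal for all four holes), and true across. Round through hole 25 mm in diameter, 1 mm chamfer; 4 mm too small for the rod that passes the next hole. z is up.
- rod_a_mid (a point): Aluminium rod standing upright, 120 mm long, ends chamfered 1 mm, 40 to 190 g. Diameter 14, 19 or 24 mm: all three rods differ, which this one is must be found out. This point is its centre, 60 mm above its foot; z along the rod. It stands on the scale's pan or in a well of the stand, differently each time; the one on the pan is to be gauged.
- rod_b_mid (a point): Aluminium rod standing upright, 120 mm long, ends chamfered 1 mm, 40 to 190 g. Diameter 14, 19 or 24 mm: all three rods differ, which this one is must be found out. This point is its centre, 60 mm above its foot; z along the rod. It stands on the scale's pan or in a well of the stand, differently each time; the one on the pan is to be gauged.
- rod_c_mid (a point): Aluminium rod standing upright, 120 mm long, ends chamfered 1 mm, 40 to 190 g. Diameter 14, 19 or 24 mm: all three rods differ, which this one is must be found out. This point is its centre, 60 mm above its foot; z along the rod. It stands on the scale's pan or in a well of the stand, differently each time; the one on the pan is to be gauged.
- rod_a_foot (a point): Centre of the lower end face of the same rod as rod_a_mid.
- rod_b_foot (a point): Centre of the lower end face of the same rod as rod_b_mid.
- rod_c_foot (a point): Centre of the lower end face of the same rod as rod_c_mid.
- scale: Grey digital scale, fixed, about 218 x 150 mm, its display to -x. Origin on the table under the centre of its round steel pan; the pan is 136 mm across, its top 35 mm above the table. One rod stands on it, up to 20 mm off the pan's centre.
- stand: Light wooden stand, fixed, 60 x 120 mm, 55 mm high. Origin on the table under its centre. Two wells 29 mm wide and 20 mm deep lie 30 mm either side of the centre along its y, each with a rod standing in it.
- beaker: Clear open cup, 68 mm across, 90 mm high, standing; origin under its centre. Bystander.
- calculator: Black pocket calculator 150 x 78 x 16 mm lying flat; origin under its centre. Bystander.
- weight: Brass weight with a knob, 38 mm across, 62 mm high, standing; origin under its centre. Bystander.

How it is judged:
By the outcome, as a careful person would: the job done as asked, in the order asked, and still so for the second after the job is handed in, with the robot touching nothing.
It also fails if it takes over 67 s, if anything falls off the work surface, if the arm or the gripper's body presses on something with over 40 N, if the wrist force passes 120 N, or if a joint passes its speed limit or range.

## Working session

There is one attempt and no reset: what is moved stays moved. The work goes in short steps, Python scripts to look and compute and a tool call to move; the robot and the scene stay as the last step left them, time stands still between calls to the robot, and variables do not carry over. Pictures are saved under pics/ and viewed, about 8 in all and at most 12, crops included, and the job is handed in when it is done.

Besides the shell and the picture viewer there is one more tool, called after "Emit:" as name([rows], argument=value, ...), one row to a line, values as JSON. step_arm: Moves the arm, as the interface text tells. Its arguments: {"type":"object","properties":{"plan":{"type":"array"}},"required":["plan"]}

```bash
mkdir -p pics; ls
cat > h.py <<'E'
import numpy as np, cv2
from bench import robot, cams
from scipy.spatial.transform import Rotation as R
def snap(n):
    s=cams.snapshot(n); return s
def att(s):
    a=np.array(s["attitude"],float)
    if a.shape==(3,3): return a
    return R.from_euler('xyz',a).as_matrix() if a.size==3 else R.from_quat(a).as_matrix()
def ray(s,uv):
    K=np.array(s["camera_matrix"]); uv=np.atleast_2d(uv).astype(float)
    d=np.c_[(uv[:,0]-K[0,2])/K[0,0],(uv[:,1]-K[1,2])/K[1,1]]
    p=d.copy()
    for _ in range(20): p=d/(1+s["k1"]*(p**2).sum(1,keepdims=True))
    return np.array(s["origin"]), np.c_[p,np.ones(len(p))]@att(s).T
def onz(s,uv,z):
    o,d=ray(s,uv); return o+d*((z-o[2])/d[:,2])[:,None]
def proj(s,P):
    P=np.atleast_2d(P); c=(P-np.array(s["origin"]))@att(s); p=c[:,:2]/c[:,2:]
    p=p*(1+s["k1"]*(p**2).sum(1,keepdims=True)); K=np.array(s["camera_matrix"])
    return np.c_[p[:,0]*K[0,0]+K[0,2],p[:,1]*K[1,1]+K[1,2]]
def save(s,n): cv2.imwrite(f"pics/{n}.png",s["frame"][:,:,::-1])
E
python3 - <<'E'
from h import *
for n in("top","side"):
    s=snap(n); save(s,n+"0"); print(n,s["camera_matrix"],s["k1"],s["origin"],s["attitude"])
print(robot.get_obs())
E
```

```text
pics
top [[473.46786281   0.         277.51401767]
 [  0.         473.46786281 209.81687341]
 [  0.           0.           1.        ]] 0.04624402299500508 [ 0.4877083  -0.01164521  1.04004339] [-3.01753376 -0.01343226 -1.5878206 ]
side [[416.46514244   0.         280.11834074]
 [  0.         416.46514244 213.2611233 ]
 [  0.           0.           1.        ]] 0.040212161444289 [0.35969782 0.7399085  0.53620372] [-2.10165319e+00  2.51731118e-03 -2.83508608e+00]
{'time': 0.1, 'joint_positions': array([-1.23812589e+00,  8.78511769e-02,  1.37207311e+00, -2.50777333e-06,
        1.68364278e+00, -1.03095722e-01]), 'qvel': array([ 0.00112712, -0.0016418 , -0.00322352,  0.00083742, -0.00034136,
       -0.00026336]), 'joint_torque': array([ 2.31166232e-03, -3.41251695e+01, -3.03302014e+01,  7.20276916e-02,
        3.03706946e-02, -1.02238666e-04]), 'tool_pos': array([ 0.23199014, -0.49812512,  0.20445283]), 'ee_rot': array([-3.13962847e+00, -2.00713703e-04,  4.35765687e-01]), 'wrist_force': array([ 0.5412335 , -0.11377431, -0.32967521]), 'wrist_torque': array([ 0.01210683, -0.04197376,  0.00595946]), 'width': 0.09362989559559574}
```

View pics/top0.png

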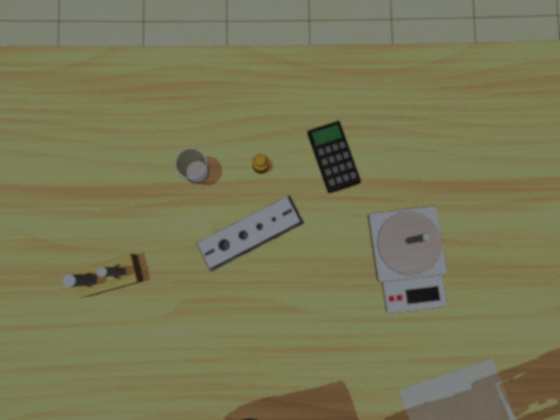

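View pics/side0.png

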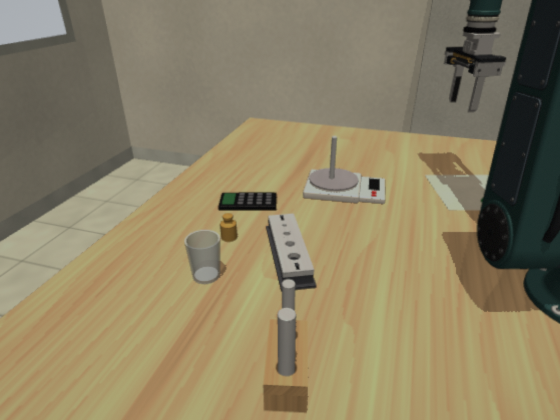

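The overview shows the scale at top (410,243) with its rod's head at about (427,238), the gauge from (205,255) to (295,210) with the largest hole on the left, and the stand at (105,275). In the side view, the rod on the scale is at (333,160). Next I'll enlarge crops to measure them.

Run:
```python
import cv2, numpy as np
t=cv2.imread('pics/top0.png'); s=cv2.imread('pics/side0.png')
g=t[190:275,190:310]; a=t[200:285,360:450]
b=s[130:200,300:390]; c=s[205:295,255:325]
f=lambda i:cv2.resize(cv2.convertScaleAbs(i,alpha=1.3),(400,300),interpolation=cv2.INTER_CUBIC)
cv2.imwrite('pics/c1.png',np.vstack([np.hstack([f(g),f(a)]),np.hstack([f(b),f(c)])]))
```

```text
(no output)
```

View pics/c1.png

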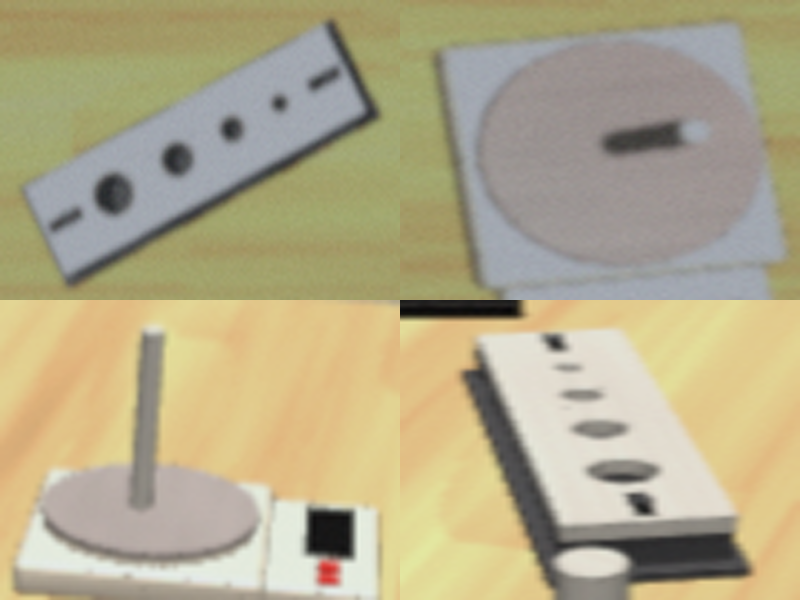

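The crop shows all four real holes clearly (the full-resolution top positions are about h3 (224,245), h2 (243,235), h1 (260,226), h0 (274,219)). The rod's head is at about (427,237), and it looks like the thin rod. Next I'll measure them.

```bash
cat > m.py <<'E'
from h import *
def holes(s):
    g=cv2.cvtColor(s["frame"],cv2.COLOR_RGB2GRAY); out=[]
    for (u,v),r in zip([(274,219),(259.6,226.3),(243.1,234.8),(223.9,244.7)],[5,6,7,8]):
        y0,x0=int(v)-r,int(u)-r
        w=g[y0:y0+2*r+1,x0:x0+2*r+1].astype(float); bg=np.percentile(w,85)
        m=np.clip(bg-12-w,0,40); m[m<6]=0
        n,l,st,c=cv2.connectedComponentsWithStats((m>0).astype(np.uint8))
        k=1+np.argmax(st[1:,4]); m[l!=k]=0
        yy,xx=np.mgrid[:m.shape[0],:m.shape[1]]
        out.append(((m*xx).sum()/m.sum()+x0,(m*yy).sum()/m.sum()+y0))
    return np.array(out)
E
python3 - <<'E'
from m import *
t=snap("top"); s=snap("side")
h=holes(t); H=onz(t,h,.042); print(h.round(2),"\n",(H*1000).round(1))
d=H[3]-H[0]; print("spacing",np.linalg.norm(np.diff(H,axis=0),axis=1)*1000,"yaw+y",np.arctan2(d[1],d[0]))
# rod width in side view per row; threshold edges
f=cv2.cvtColor(s["frame"],cv2.COLOR_RGB2GRAY).astype(float)
for r in (145,150,155,160,165): print(r,f[r,324:344].astype(int))
g=cv2.cvtColor(t["frame"],cv2.COLOR_RGB2GRAY)
print(g[231:248,400:435])
E
```

```text
[[273.36 218.9 ]
 [259.09 226.19]
 [242.63 234.69]
 [223.54 244.5 ]] 
 [[592.7 -18.   42. ]
 [577.6  12.4  42. ]
 [560.2  47.3  42. ]
 [540.3  87.4  42. ]]
spacing [33.91776748 38.99850052 44.84511348] yaw+y 2.0317390639276365
145 [148 149 152 155 156 156 143 109  98 102 105 109 130 161 163 164 163 162
 161 159]
150 [151 153 153 155 155 156 141 103 100 104 105 111 138 159 161 160 159 157
 157 157]
155 [151 153 154 157 160 151 123  94 100 105 106 123 156 159 157 156 156 155
 155 153]
160 [155 157 159 159 158 144 111  98 102 104 106 125 154 155 155 154 153 152
 152 153]
165 [159 160 161 161 160 142 105 101 105 105 108 131 151 154 154 153 152 153
 153 151]
[[113 116 113 112 113 112 113 110 112 113 112 111 112 114 113 111 112 113
  112 113 113 112 113 112 114 114 112 114 114 113 113 113 113 116 114]
 [114 112 115 114 114 114 113 113 111 114 113 114 111 113 111 114 110 112
  111 111 111 112 111 111 111 113 115 114 113 114 115 114 114 113 115]
 [115 112 112 112 112 112 113 112 113 111 112 112 112 112 110 111 112 112
  108 107 105 102 102 103 108 114 115 113 113 114 116 115 116 117 116]
 [1
[... 1327 characters left out ...]
  90  81  78  78  80  87  89  93  96  98 106 108
  107 109 109 108 110 114 114 114 113 117 112 117 114 113 116 112 114]
 [115 112 115 115 112 111 104 100  98  98 101 104 104 107 109 108 113 113
  115 113 114 115 117 116 114 116 114 115 115 116 116 114 116 115 115]
 [115 115 118 114 116 112 112 110 110 113 112 112 113 112 114 116 118 116
  115 117 116 115 115 117 116 114 116 114 116 116 116 116 115 115 110]
 [116 115 115 113 114 116 115 114 115 115 114 115 116 117 115 115 117 114
  115 115 114 116 115 115 113 114 113 114 116 115 114 115 113 116 114]
 [115 115 115 115 118 116 116 116 115 114 115 115 116 118 114 115 118 113
  115 115 115 114 114 115 114 111 114 115 114 114 114 114 115 115 113]]
```

Run:
```python
from m import *
t=snap("top"); s=snap("side")
A=onz(t,[(426.3,236.6)],.155)[0]; B=onz(t,[(409,240.2)],.0352)[0]
print("head",A,"foot~",B, proj(t,[[A[0],A[1],.035]]))
for z in (.155,.15,.1,.05,.035): print(z,proj(s,[[A[0],A[1],z]]))
f=cv2.cvtColor(s["frame"],cv2.COLOR_RGB2GRAY).astype(float)
dep=((A-np.array(s["origin"]))@att(s))[2]
for r in (140,145,150,155,160,165,170,175):
    w=f[r,322:346]; k=np.argmin(w[4:18])+4; th=(np.median(np.r_[w[:4],w[-4:]])+103)/2
    i=k
    while w[i]<th:i-=1
    j=k
    while w[j]<th:j+=1
    L=322+i+(w[i]-th)/(w[i]-w[i+1]); Rr=322+j-(w[j]-th)/(w[j]-w[j-1])
    print(r,"ctr",(L+Rr)/2,"diam mm",(Rr-L)/416.5*dep*1000)
```

```text
head [ 0.54312954 -0.30276803  0.155     ] foot~ [ 0.54352847 -0.30517708  0.0352    ] [[407.84481578 240.41028922]]
0.155 [[333.59629717 136.14760942]]
0.15 [[333.47449155 137.9653189 ]]
0.1 [[332.2915545  155.67552442]]
0.05 [[331.16879054 172.58238572]]
0.035 [[330.84296208 177.50688415]]
140 ctr 333.47983870967744 diam mm 14.390648964598604
145 ctr 333.18995098039215 diam mm 14.374185598708259
150 ctr 332.9872076023392 diam mm 13.97863339890933
155 ctr 332.4746767241379 diam mm 14.136212351659381
160 ctr 332.30172413793105 diam mm 14.769601010373565
165 ctr 332.1321974148061 diam mm 14.65953991417038
170 ctr 331.5766369047619 diam mm 14.406717864669876
175 ctr 331.43410633484166 diam mm 16.010134397012397
```

The rod on the scale is the 14 mm one, at about (543,-303). So the refusing hole is hole 0 (593,-18) and the passing hole is hole 1 (578,12). The jaws already point along the gauge's row. Now I'll move above the rod.

Emit:
step_arm([
  [[38,24,0,0,100],[77,48,0,0,100],[115,72,0,0,100],[154,97,0,0,100],[193,121,0,0,100],[231,145,0,0,100],[270,170,0,0,100],[305,190,0,0,100]],
])

```text
time: 0.97
tool_pos: [0.5163, -0.3204, 0.2056]
ee_rot: [3.141, -0.0, 0.436]
wrist_force: [1.3, -0.7, 0.7]
width: 0.0943
```

Emit:
step_arm([
  [[6,6,0,0,60],[6,6,0,0,60],[6,6,0,0,60],[6,6,0,0,60]],
])

```text
time: 1.3
tool_pos: [0.5197, -0.3169, 0.2055]
ee_rot: [3.141, 0.001, 0.434]
wrist_force: [-0.5, -0.4, 0.6]
width: 0.0708
```

Emit:
step_arm([
  [[12,7,0,0,60],[23.5,14,0,0,60],[23.5,14,0,0,60],[23.5,14,0,0,60]],
])

```text
time: 1.63
tool_pos: [0.5447, -0.3018, 0.2054]
ee_rot: [-3.142, 0.0, 0.436]
wrist_force: [-0.1, -0.5, 0.5]
width: 0.0568
```

Run:
```python
from m import *
o=robot.get_obs(); print(o["tool_pos"],o["ee_rot"])
s=snap("side"); t=snap("top"); 
f=lambda i:cv2.resize(np.ascontiguousarray(i[:,:,::-1]),(400,400),interpolation=cv2.INTER_CUBIC)
cv2.imwrite("pics/g1.png",np.hstack([f(s["frame"][80:200,270:390]),f(t["frame"][180:300,370:490])]))
```

```text
[ 0.54465554 -0.30184892  0.20540176] [-3.14159158e+00  2.26024133e-04  4.36292860e-01]
```

View pics/g1.png

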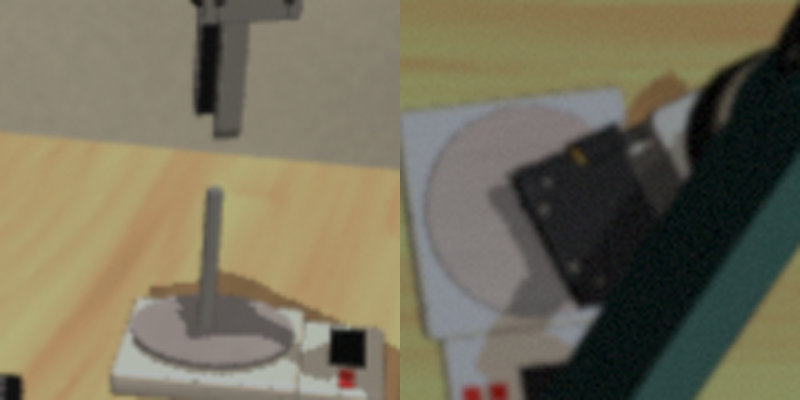

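The side crop (left) shows the open fingers straddling the rod's head at crop (214,190), so they are aligned. Next I'll descend and close.

Emit:
step_arm([
  [[-1,-1,-30,0,55],[-1,-1,-60,0,55],[-1,-1,-90,0,55],[-1,-1,-112,0,55],[-1,-1,-114,0,55],[-1,-1,-114,0,30],[-1,-1,-114,0,30],[-1,-1,-114,0,30]],
])

```text
time: 2.4
tool_pos: [0.5446, -0.304, 0.0944]
ee_rot: [3.137, -0.002, 0.436]
wrist_force: [-0.1, -0.0, 0.5]
width: 0.0352
```

Emit:
step_arm([
  [[0,0,0,0,20],[0,0,0,0,20],[0,0,0,0,0],[0,0,0,0,0],[0,0,0,0,0],[0,0,0,0,0],[0,0,0,0,0],[0,0,0,0,0]],
])

```text
time: 3.07
tool_pos: [0.5438, -0.3032, 0.0925]
ee_rot: [3.14, -0.001, 0.436]
wrist_force: [0.0, 0.3, 4.4]
width: 0.0126
```

Gripped (12.6 mm across the pads, which fits a 14 mm rod), and its foot is 57.5 mm below the TCP. Now I'll lift it and carry it over to hole 0.

Emit:
step_arm([
  [[0,0,4,0,0],[0,0,12,0,0],[0,0,25,0,0],[0,0,40,0,0],[0,0,40,0,0],[3,18,40,0,0],[8,48,40,0,0],[13,78,40,0,0]],
])

```text
time: 3.73
tool_pos: [0.5562, -0.2249, 0.1313]
ee_rot: [-3.142, 0.0, 0.433]
wrist_force: [0.1, -0.1, -0.6]
width: 0.0127
```

Emit:
step_arm([
  [[5,30,0,0,0],[10,60,0,0,0],[15,90,0,0,0],[21,120,0,0,0],[26,150,0,0,0],[31,180,0,0,0],[35,200,0,0,0],[36,207,0,0,0]],
])

```text
time: 4.4
tool_pos: [0.5925, -0.0148, 0.1314]
ee_rot: [-3.141, -0.0, 0.439]
wrist_force: [0.2, 0.3, 0.1]
width: 0.0127
```

Emit:
step_arm([
  [[0,0,0,0,0],[0,0,0,0,0],[0,0,0,0,0]],
])

```text
time: 4.65
tool_pos: [0.5922, -0.0194, 0.1314]
ee_rot: [3.141, 0.001, 0.434]
wrist_force: [0.2, 0.7, -0.2]
width: 0.0126
```

Run:
```python
from m import *
o=robot.get_obs(); print(o["tool_pos"],o["ee_rot"],o["wrist_force"],o["width"])
s=snap("side"); t=snap("top"); 
f=lambda i:cv2.resize(np.ascontiguousarray(i[:,:,::-1]),(400,500),interpolation=cv2.INTER_CUBIC)
cv2.imwrite("pics/g2.png",np.hstack([f(s["frame"][160:285,250:350]),f(t["frame"][150:275,200:300])]))
p=o["tool_pos"]; a=R.from_euler('xyz',o["ee_rot"]).as_matrix()
foot=p+a@[0,0,.0575]; print("foot",foot,proj(s,[foot,foot+[0,0,.05]]),proj(s,[[.5927,-.018,.042]]))
```

```text
[ 0.59216388 -0.01936745  0.13140231] [3.14093239e+00 6.33201208e-04 4.34404579e-01] [ 0.22198684  0.7209274  -0.18856213] 0.012592498888776968
foot [ 0.59214683 -0.01941721  0.07390233] [[284.04339193 211.73893886]
 [284.09635503 191.59591986]] [[283.58985637 224.30004266]]
```

View pics/g2.png

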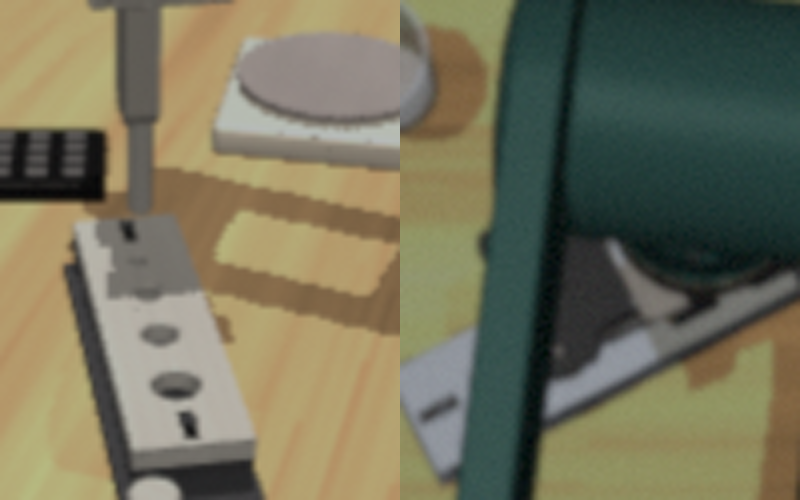

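The side crop shows the rod upright with its foot at (285,213), against a predicted (284,212). Hole 0 is at about (284,225), so they agree to about 1 mm. Next I'll descend to just above the plate.

Emit:
step_arm([
  [[0.5,1.4,-8,0,0],[0.5,1.4,-18,0,0],[0.5,1.4,-26,0,0],[0.5,1.4,-29,0,0],[0.5,1.4,-29,0,0],[0.5,1.4,-29,0,0]],
])

```text
time: 5.25
tool_pos: [0.5925, -0.0166, 0.1019]
ee_rot: [-3.141, 0.001, 0.436]
wrist_force: [0.3, 0.4, -0.4]
width: 0.0121
```

Emit:
step_arm([
  [[0,0,-0.5,0,0],[0,0,-1,0,0],[0,0,-1.5,0,0],[0,0,-2,0,0],[0,0,-2.5,0,0],[0,0,-2.5,0,0]],
])

```text
time: 5.75
tool_pos: [0.5928, -0.0165, 0.0999]
ee_rot: [3.142, 0.0, 0.436]
wrist_force: [0.3, -0.0, -0.2]
width: 0.0124
```

Emit:
step_arm([
  [[0,-1.4,0,0,0],[0,-1.4,0,0,0],[0,-1.4,-0.5,0,0],[0,-1.4,-1,0,0],[0,-1.4,-1.0,0,0]],
])

```text
time: 6.17
tool_pos: [0.593, -0.018, 0.0995]
ee_rot: [3.141, -0.0, 0.436]
wrist_force: [-0.9, -0.2, 1.3]
width: 0.0125
```

Run:
```python
from m import *
o=robot.get_obs(); print(o["tool_pos"],o["wrist_force"])
s=snap("side")
cv2.imwrite("pics/g3.png",cv2.resize(np.ascontiguousarray(s["frame"][180:280,250:350,::-1]),(600,600),interpolation=cv2.INTER_CUBIC))
```

```text
[ 0.59296826 -0.0180463   0.09951844] [-0.90410391 -0.20850441  1.33806553]
```

View pics/g3.png

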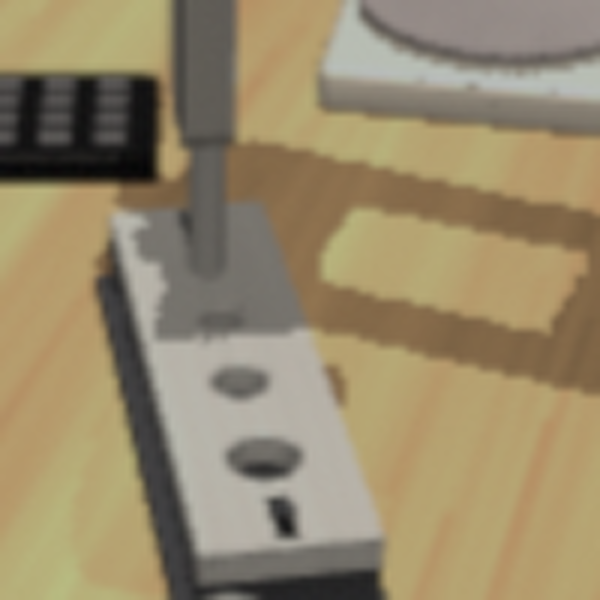

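The rod stands upright over hole 0, which it covers, with its foot at crop (207,278). Contact is at 1.3 N. Now I'll press gently.

Emit:
step_arm([
  [[0,0,-0.4,0,0],[0,0,-0.8,0,0],[0,0,-0.8,0,0],[0,0,-0.8,0,0]],
])

```text
time: 6.55
tool_pos: [0.593, -0.018, 0.0995]
ee_rot: [3.141, -0.001, 0.436]
wrist_force: [-1.5, 0.2, 5.4]
width: 0.0123
```

Emit:
step_arm([
  [[0,0,-0.5,0,0],[0,0,-0.5,0,0],[0,0,-0.5,0,0],[0,0,-0.5,0,0],[0,0,-0.5,0,0],[0,0,-0.5,0,0],[0,0,-0.5,0,0],[0,0,-0.5,0,0]],
])

```text
time: 7.22
tool_pos: [0.5931, -0.0181, 0.0994]
ee_rot: [3.141, -0.001, 0.436]
wrist_force: [-2.6, 0.7, 7.2]
width: 0.0128
```

Refused: z held at 99.4 mm under 7 N for 0.7 s. Now I'll lift and step along to hole 1, a shift of (-15, +30.5).

Emit:
step_arm([
  [[0,0,3,0,0],[0,0,8,0,0],[0,0,8,0,0],[-5,10,8,0,0],[-10.5,21,8,0,0],[-15.2,30.5,8,0,0],[-15.2,30.5,8,0,0],[-15.2,30.5,8,0,0]],
])

```text
time: 7.88
tool_pos: [0.5771, 0.0136, 0.1056]
ee_rot: [3.141, 0.0, 0.438]
wrist_force: [-0.3, -0.6, -0.6]
width: 0.0125
```

Emit:
step_arm([
  [[0,0,0,0,0],[0,0,0,0,0],[0,0,-2,0,0],[0,0,-4,0,0],[0,0,-4,0,0]],
])

```text
time: 8.3
tool_pos: [0.5774, 0.0123, 0.101]
ee_rot: [-3.141, 0.001, 0.435]
wrist_force: [0.5, -0.2, -0.8]
width: 0.0127
```

Run:
```python
from m import *
o=robot.get_obs(); print(o["tool_pos"],o["ee_rot"],o["wrist_force"])
s=snap("side")
cv2.imwrite("pics/g4.png",cv2.resize(np.ascontiguousarray(s["frame"][195:265,255:325,::-1]),(600,600),interpolation=cv2.INTER_CUBIC))
f=o["tool_pos"]+[0,0,-.0574]; print(proj(s,[f,[.5776,.0124,.042]]))
```

```text
[0.57735211 0.01225579 0.10097496] [-3.14116456e+00  1.03446299e-03  4.35286850e-01] [ 0.48076965 -0.22721753 -0.75342525]
[[286.23698773 231.83802357]
 [286.10502591 232.46279641]]
```

View pics/g4.png

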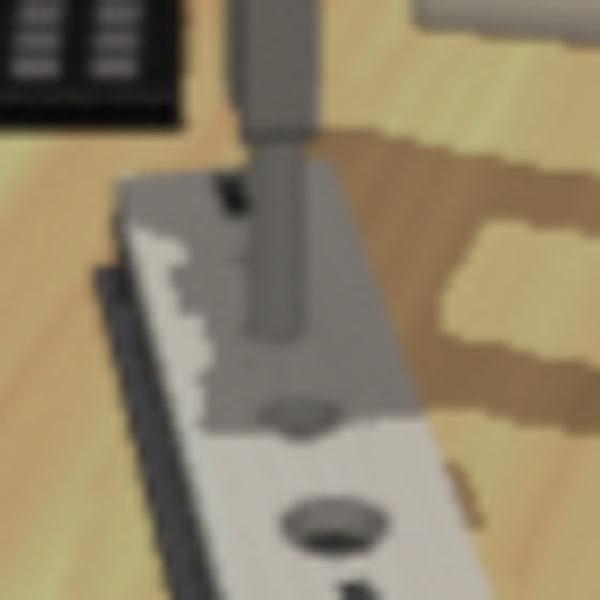

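The foot sits over hole 1 and hides it (crop (274,335)). Now I'll feel downward.

Emit:
step_arm([
  [[0.2,0.1,-0.6,0,0],[0.2,0.1,-1.2,0,0],[0.2,0.1,-1.8,0,0],[0.2,0.1,-2.4,0,0],[0.2,0.1,-3,0,0],[0.2,0.1,-3,0,0]],
])

```text
time: 8.85
tool_pos: [0.5777, 0.0126, 0.0985]
ee_rot: [3.142, 0.0, 0.436]
wrist_force: [-0.1, -0.2, -0.2]
width: 0.0126
```

Emit:
step_arm([
  [[0,0,-0.5,0,0],[0,0,-1,0,0],[0,0,-1.5,0,0],[0,0,-2,0,0],[0,0,-2,0,0]],
])

```text
time: 9.27
tool_pos: [0.5777, 0.0127, 0.0965]
ee_rot: [-3.142, 0.0, 0.436]
wrist_force: [0.5, 0.3, -0.2]
width: 0.0128
```

The foot is past the chamfer with no force, so it is in the hole. I'll continue down.

Emit:
step_arm([
  [[0,0,-1,0,0],[0,0,-2,0,0],[0,0,-3.5,0,0],[0,0,-5,0,0],[0,0,-6.5,0,0],[0,0,-8,0,0],[0,0,-8,0,0]],
])

```text
time: 9.85
tool_pos: [0.5775, 0.0127, 0.0882]
ee_rot: [-3.141, 0.001, 0.436]
wrist_force: [-0.2, 0.7, 0.4]
width: 0.0123
```

Emit:
step_arm([
  [[0,0,-1.5,0,0],[0,0,-3,0,0],[0,0,-4.5,0,0],[0,0,-6,0,0],[0,0,-7.5,0,0],[0,0,-9,0,0],[0,0,-10,0,0],[0,0,-10,0,0]],
])

```text
time: 10.52
tool_pos: [0.5776, 0.0127, 0.0783]
ee_rot: [-3.141, 0.001, 0.436]
wrist_force: [-0.4, -0.0, -0.4]
width: 0.0124
```

Now 12.9 mm remains.

Emit:
step_arm([
  [[0,0,-1.5,0,0],[0,0,-3,0,0],[0,0,-4.5,0,0],[0,0,-6,0,0],[0,0,-7.5,0,0],[0,0,-9,0,0],[0,0,-11,0,0],[0,0,-11,0,0]],
])

```text
time: 11.18
tool_pos: [0.5775, 0.0127, 0.0671]
ee_rot: [-3.141, 0.001, 0.436]
wrist_force: [0.2, 0.5, -0.6]
width: 0.0127
```

Emit:
step_arm([
  [[0,0,-0.5,0,0],[0,0,-1,0,0],[0,0,-1.5,0,0],[0,0,-2,0,0],[0,0,-2.5,0,0],[0,0,-2.5,0,0],[0,0,-2.5,0,0]],
])

```text
time: 11.77
tool_pos: [0.5779, 0.0126, 0.0655]
ee_rot: [3.141, -0.0, 0.436]
wrist_force: [0.0, 0.5, 1.8]
width: 0.0129
```

Seated: z is 65.5 against an expected 65.4, at 1.8 N. Now I'll release and go up.

Emit:
step_arm([
  [[0,0,0,0,20],[0,0,0,0,30],[0,0,0,0,40],[0,0,0,0,50],[0,0,0,0,60],[0,0,0,0,60],[0,0,0,0,60],[0,0,0,0,60]],
])

```text
time: 12.43
tool_pos: [0.5778, 0.0126, 0.0652]
ee_rot: [3.142, 0.0, 0.436]
wrist_force: [-0.7, -0.2, -0.0]
width: 0.0564
```

Emit:
step_arm([
  [[0,0,10,0,60],[0,0,30,0,60],[0,0,60,0,60],[0,0,90,0,60],[0,0,115,0,60],[0,0,125,0,60],[0,0,125,0,60]],
])

```text
time: 13.02
tool_pos: [0.5797, 0.0125, 0.1946]
ee_rot: [3.138, -0.007, 0.436]
wrist_force: [0.8, 0.5, -0.2]
width: 0.0566
```

Emit:
step_arm([
  [[-10,-20,0,0,60],[-20,-50,0,0,60],[-30,-80,0,0,60],[-40,-110,0,0,60],[-50,-140,0,0,60],[-60,-165,0,0,60],[-60,-170,0,0,60],[-60,-170,0,0,60]],
])

```text
time: 13.68
tool_pos: [0.5167, -0.1584, 0.1882]
ee_rot: [-3.139, 0.002, 0.433]
wrist_force: [-0.0, 1.0, -0.3]
width: 0.0563
```

Run:
```python
from m import *
o=robot.get_obs(); print(o["time"],o["tool_pos"],o["wrist_force"],o["qvel"].round(3))
s=snap("side"); t=snap("top")
cv2.imwrite("pics/g5.png",np.hstack([cv2.resize(np.ascontiguousarray(i["frame"][...,::-1]),(400,300),interpolation=cv2.INTER_AREA) for i in (s,t)]))
print(proj(s,[[.5777,.0126,.128]]),proj(t,[[.5777,.0126,.128]]))
```

```text
13.6833 [ 0.51669036 -0.15843552  0.1881745 ] [-0.00926971  1.01413389 -0.32055217] [ 0.047 -0.002 -0.011  0.021  0.006  0.014]
[[286.2284627  197.61461978]] [[257.85227909 222.18969074]]
```

View pics/g5.png

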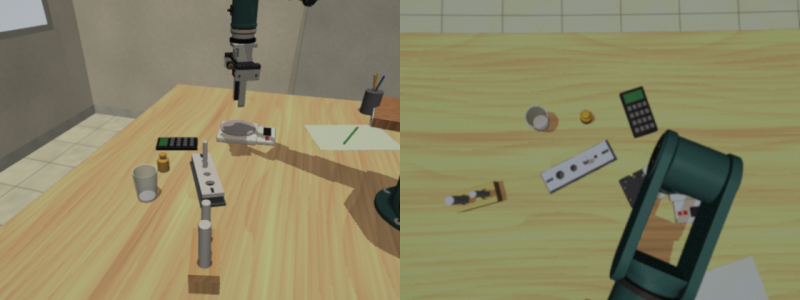

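The rod stands upright in hole 1: its head in the side view is at about (287,199) at full scale, against a predicted (286,198). The other rods and the bystanders are where they were, and the arm is clear. I'll hand the job in.

```bash
python3 -c "
from bench import robot
print(robot.close_job())"
```

```text
the job is handed in; nothing more can be done
None
```

The rod on the scale is the 14 mm one. It now stands released on the gauge's base in hole 1 (15 mm), and the job was handed in at about 13.8 s of the 67 s allowed.

- **Identification:** The side picture gave about 14.4 mm and the closed fingers read 12.6 mm, so it could only be the 14 mm rod.
- **Refused at hole 0 (10 mm):** I pressed the foot on it with about 7 N for 0.7 s, and it stayed at the plate's top height.
- **Passed hole 1 (15 mm):** It went in on the first try, with no more than about 1 N on the wrist at each reading on the way down. It touched the base with 1.8 N at 65.5 mm tool height, against an expected 65.4 mm.
- **Last look:** The rod was standing upright within about 1 px of where it should be. The two other rods, beaker, weight and calculator looked unmoved, and the arm was clear.

The only disagreement was a steady offset of about 1 px (2 mm) in the side camera. It showed on both the rod and the hole, so it did not affect the fit.

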